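# Find the case that rattles and hold it over the tray

## Robot

A 6-joint arm with a two-finger parallel gripper is mounted at the origin on a cart in front of the work surface, level with it; the furniture and walls round the work are solid. World frame = base frame: x ahead of the robot, y to its left, z up, the work surface at z = 0. Lengths are in mm, angles in rad, forces in N, time in s.
With the tool pointing down it reaches from about 425 to 1125 mm from the base axis. Payload 14.9 kg.
Tool frame: the origin (TCP) lies on the front face of the gripper's body, between the roots of the fingers; the fingertips stand 78 mm ahead of it and the grasp point (between the pads) lies 60 mm ahead of it (manip.hold_point_z is the distance from the TCP to the grasp point, in mm); z points along the fingers, y is the line along which they close (so a half turn about z gives the same grasp; the last joint's range is limited). The gripper opens to 91 mm and grips with 3 to 60 N. Pads are 32 mm wide; open, the fingers measure 118 mm over their backs; the gripper's body (76 mm by 178 mm) begins 60 mm behind the grasp point.
Start: joints at [-0.033, 0.379, 1.734, -0, 1.028, -0.033], TCP at [700.013, -0.006, 292.232] pointing down, gripper open.
Joint ranges: [-2.77, 2.77], [-0.74, 2.19], [0, 2.66], [-1.06, 4.2], [0.31, 2.87], [-3.08, 3.08]. Speed limits (rad/s): [1.89, 1.89, 2.39, 3.14, 3.14, 3.14].

## Interface

Orientations are given as a 3x3 rotation matrix whose columns are the frame's x, y, z axes.
In Python, from plant import telemetry, snapshot, camera_info, job_done, search_frame, tip_of, manip gives the robot as it stands. The module is installed in compiled form; this text tells all that it offers.
- The arm moves only by the tool send_rows, never from a script. Its argument "commands" is text: rows parted by semicolons, each of 6 numbers parted by spaces: the shift along the world's x, y, z in units of 25 mm (1.0 is 25 mm), then the turn, a rotation vector about the world's x, y, z in units of 6 degrees (1.0 is 6 degrees). A call has 1 to 20 rows; each row is the pose to reach, as a shift and turn from the pose commanded when the call began; what a row does not reach only later rows make up. A row lasts 1/8 s, in which the tool goes at most 62.5 mm and 10.7 degrees, less where a joint would pass 70% of its speed; a pose out of reach is approached as far as the arm can. A call with a gripper value outside its range is refused whole. "hand" is the finger opening in mm, from 0 to 91.2, set as the call begins (left out, the last holds). The fingers move at their own pace and stop on an object; "force" is the grip in N (left out, the last holds). Time passes only in rows, so rows that repeat a pose let the fingers close. It gives the time, the measured TCP pose, the force, the opening and the grip force at its end, in the units of the state.
- telemetry.observe(): the state, without advancing time (a new reading comes with each control period).
- snapshot(name): name is "scene" or "side" or "wrist"; returns (picture, depth): 384x512x3 uint8, red, green, blue; 384x512 float32, mm along the optical axis (not along the pixel's ray), 0 where there is no reading.
- camera_info(name): a dict with "K" (3x3 intrinsics, pixels), "position" and "orientation" of the camera in the world; the wrist camera has in their place "mount" (4x4, takes a point from camera to tool coordinates, whose origin is the TCP and whose axes are the flange's). Camera axes: x right, y up, looking along -z (the intrinsics and any distortion apply to the point x, -y, -z); pixel columns grow to the right and rows downward; lengths in mm; the calibration is good to about 2 mm. A picture is of the moment at which its call begins: read the wrist's pose just before it. camera_info takes no time and is no camera call.
- job_done(): hands the job in; it is judged then, once.
Trained networks look in the newest picture that a camera, given by its name, has taken for a name from the list of things; names that differ only in an ending like _2 or _b are one class to them, and where a whole thing is asked for, a point or a joint stands for the part that bears it (a point fixed in the world has none). Each returns a list of dicts, best first, with "p" (0 to 1); they miss things now and then, are a little off and sometimes report something else, mostly with a low value. They report only what shows in the picture. A call takes as long as a camera call.
- search_frame(target, camera): "point" ([x, y, z] in mm, in world coordinates, good to about 4 mm: the middle of the surface that is visible of it).
- tip_of(target, camera): "point" ([x, y, z] in mm, in world coordinates, good to about 4 mm: a listed point, or the origin of a listed thing).
The state is a dict: "time_s": time; "q": joint angles; "qd": joint speeds; "joint_efforts": joint torques, N m; "eef_pos": TCP position; "eef_rot": TCP orientation; "contact_force": force on the tool from outside, world axes, zero at the start; "ft_torque": the same for the moment, N m; "opening": opening from 0.0 (shut) to 1.0 (fully open); "finger_force": force on a finger pad.
Only numpy, scipy, OpenCV 4.12 (cv2) and the standard library are available. Lean on these libraries where they do the work, as an engineer would, in place of code of your own. Each camera call takes 0.05 s, during which the arm holds its last target. There are 200 camera calls.

## Task

Press the treadle in front of the case box down to its stop, so that the lid swings over and stays open. One of the three sealed cases has its metal part loose inside: take the cases out one at a time and shake each lengthwise, or rock it end to end, until you have found the one that rattles, and lay every silent one back flat in a nest of the box. Finish while still holding the rattling case in the gripper, level and still, a few centimetres above the middle of the metal instrument tray without touching it, ready to be opened there; leave the lid open and the things lying about where they are.

Things in the scene. Friction and masses are not known exactly. Their poses are not given: they have to be found in the camera images.
- case_box: grey steel box for three cases, 180 (own x) x 310 (own y) x 58 mm high, walls 4 mm, fixed; origin: centre of underside; own -x is the front with the treadle. Black floor insert, top 16 mm above the bench, with three nests 90 mm apart along y. 40 mm free between an outer case and the side wall, 50 mm between cases
- nest_left (a point): middle of the floor, 8 mm above the bench, of the left nest seen from the front (left is the box's +y): a recess 126 mm (along the box's x) x 46 mm, 8 mm deep, 3 mm play round a case
- nest_middle (a point): middle of the floor, 8 mm above the bench, of the middle nest seen from the front (left is the box's +y): a recess 126 mm (along the box's x) x 46 mm, 8 mm deep, 3 mm play round a case
- nest_right (a point): middle of the floor, 8 mm above the bench, of the right nest seen from the front (left is the box's +y): a recess 126 mm (along the box's x) x 46 mm, 8 mm deep, 3 mm play round a case
- treadle (a joint): sprung treadle frame hinged on the box's sides; 0 = up (start), 0.22 rad = down on its stop. A small gear at the hinge turns the lid 9.1 times as far. Needs up to about 10 N at the pad; once on its stop the lid has tipped past upright and its weight keeps both there; let go earlier and both spring back
- treadle_pad (a point): top middle of the ribbed treadle pad (48 x 110 mm) in front of the box; at the start about 66 mm above the bench, 125 mm in front of the box's centre; 34 mm lower at the stop. Push it straight down with closed fingertips
- box_lid (a joint): flat grey metal lid; 0 = shut over the cases (start), 2.0 rad = fully open, leaning back 25 degrees past upright behind the box, its edge then about 225 mm above the bench. Hinged along the top of the box's back (own +x) wall
- case_a: one of three look-alike steel cases, 120 (own x) x 40 (own y) x 46 mm high, lid sealed, 0.36-0.45 kg; origin: centre of underside. Grip across the smooth 40 mm width at mid-length. Any one of the three holds a loose 0.2 kg part that slides up to 36 mm either way from the middle along own x when tipped end-down over 10 degrees or shaken hard lengthwise; brought level it stays at that end
- case_b: one of three look-alike steel cases, 120 (own x) x 40 (own y) x 46 mm high, lid sealed, 0.36-0.45 kg; origin: centre of underside. Grip across the smooth 40 mm width at mid-length. In the case that rattles the 0.2 kg part slides along own x; level again, it stays at the end it slid to, so the case is then end-heavy by 0.07 N m about its middle. In the silent ones it sits tight at the middle
- case_c: one of three look-alike steel cases, 120 (own x) x 40 (own y) x 46 mm high, lid sealed, 0.36-0.45 kg; origin: centre of underside. Grip across the smooth 40 mm width at mid-length. At the start a case lies level in its nest, own x along the box's x, 38 mm of its height above the insert; it may be laid back in any nest, either way round
- tray: shallow metal instrument tray, 200 mm (own x) x 150 mm (own y), rim 21 mm above the bench, floor 3 mm, fixed to the bench, to the right of the case box; origin at the centre of its underside
- tooth_card_1: bystander, to be left alone: card of artificial teeth, 21 x 74 x 10 mm, lying on the bench; origin at the centre of its underside
- tooth_card_2: bystander, to be left alone: card of artificial teeth, 21 x 74 x 10 mm, lying on the bench; origin at the centre of its underside
- wax_carver_1: bystander, to be left alone: thin double-ended wax carver, 179 mm long, lying on the bench; origin at the centre of its underside
- stone_cast: bystander, to be left alone: stone cast of a jaw, 60 x 71 x 41 mm; origin at the centre of its underside
- spectacles: bystander, to be left alone: pair of spectacles, 131 mm wide, 43 mm high; origin at the centre of its underside
- denture_1: bystander, to be left alone: denture, 51 x 60 x 20 mm; origin at the centre of its underside

How it is judged (in metres and radians):
On the way, in this order (a step that is already met when the one before it is completed fails the run):
1. the treadle is down on its stop and the lid has swung open (value of joint treadle above 0.2 rad and value of joint box_lid above 1.8 rad), for 0.2 s.
2. the case with the loose part is held clear above the box and shaken or rocked so that the part slides at least 20 mm from the middle (((distance between loose_die_c0 and case_a below 0.06 m and contact force between the fingers and case_a above 1 N and height (world z) of case_a above 0.07 m and (x of loose_die_c0 in the frame of case_a above 0.02 m or x of loose_die_c0 in the frame of case_a below -0.02 m)) or (distance between loose_die_c0 and case_b below 0.06 m and contact force between the fingers and case_b above 1 N and height (world z) of case_b above 0.07 m and (x of loose_die_c0 in the frame of case_b above 0.02 m or x of loose_die_c0 in the frame of case_b below -0.02 m)) or (distance between loose_die_c0 and case_c below 0.06 m and contact force between the fingers and case_c above 1 N and height (world z) of case_c above 0.07 m and (x of loose_die_c0 in the frame of case_c above 0.02 m or x of loose_die_c0 in the frame of case_c below -0.02 m)))), for 0.04 s.
At the end, for the whole second after the job is handed in: Lid open (over 1.8 rad). Rattling case held by the fingers, level within 0.2 rad, still, underside 35 to 160 mm above the bench, middle within 50 mm of the tray's middle in plan, not touching it; the other two flat (within 0.06 rad) on the floor of a nest, within 8 mm of its middle (value of joint box_lid above 1.8 rad and ((distance between loose_die_c0 and case_a below 0.06 m and contact force between the fingers and case_a above 1 N and height (world z) of case_a between 0.035 and 0.16 m and horizontal distance between case_a and tray below 0.05 m and angle between case_a's own z axis and vertical below 0.2 rad and linear speed of case_a below 0.03 m/s and contact force between case_a and tray below 0.1 N and (z of case_b in the frame of case_box below 0.0115 m and angle between case_b's own z axis and vertical below 0.06 rad and (horizontal distance between case_b and nest_left below 0.008 m or horizontal distance between case_b and nest_middle below 0.008 m or horizontal distance between case_b and nest_right below 0.008 m)) and (z of case_c in the frame of case_box below 0.0115 m and angle between case_c's own z axis and vertical below 0.06 rad and (horizontal distance between case_c and nest_left below 0.008 m or horizontal distance between case_c and nest_middle below 0.008 m or horizontal distance between case_c and nest_right below 0.008 m))) or (distance between loose_die_c0 and case_b below 0.06 m and contact force between the fingers and case_b above 1 N and height (world z) of case_b between 0.035 and 0.16 m and horizontal distance between case_b and tray below 0.05 m and angle between case_b's own z axis and vertical below 0.2 rad and linear speed of case_b below 0.03 m/s and contact force between case_b and tray below 0.1 N and (z of case_a in the frame of case_box below 0.0115 m and angle between case_a's own z axis and vertical below 0.06 rad and (horizontal distance between case_a and nest_left below 0.008 m or horizontal distance between case_a and nest_middle below 0.008 m or horizontal distance between case_a and nest_right below 0.008 m)) and (z of case_c in the frame of case_box below 0.0115 m and angle between case_c's own z axis and vertical below 0.06 rad and (horizontal distance between case_c and nest_left below 0.008 m or horizontal distance between case_c and nest_middle below 0.008 m or horizontal distance between case_c and nest_right below 0.008 m))) or (distance between loose_die_c0 and case_c below 0.06 m and contact force between the fingers and case_c above 1 N and height (world z) of case_c between 0.035 and 0.16 m and horizontal distance between case_c and tray below 0.05 m and angle between case_c's own z axis and vertical below 0.2 rad and linear speed of case_c below 0.03 m/s and contact force between case_c and tray below 0.1 N and (z of case_a in the frame of case_box below 0.0115 m and angle between case_a's own z axis and vertical below 0.06 rad and (horizontal distance between case_a and nest_left below 0.008 m or horizontal distance between case_a and nest_middle below 0.008 m or horizontal distance between case_a and nest_right below 0.008 m)) and (z of case_b in the frame of case_box below 0.0115 m and angle between case_b's own z axis and vertical below 0.06 rad and (horizontal distance between case_b and nest_left below 0.008 m or horizontal distance between case_b and nest_middle below 0.008 m or horizontal distance between case_b and nest_right below 0.008 m))))); the arm keeps its last pose, push and grip.
It fails at once if a bystander is moved by more than 30 mm (distance of any of tooth_card_1, tooth_card_2, wax_carver_1, stone_cast, spectacles, denture_1 from where it was at the start of the episode above 0.03 m).
It also fails if it takes over 72 s, if anything falls off the work surface, if the arm or the gripper's body presses on something with over 40 N, if the wrist force passes 120 N, or if a joint passes its speed limit or range.

## Working session

There is one attempt and no reset: what is moved stays moved. The work goes in short steps, Python scripts to look and compute and a tool call to move; the robot and the scene stay as the last step left them, time stands still between calls to the robot, and variables do not carry over. Pictures are saved under pics/ and viewed, at most 10 in all, crops included, and the job is handed in when it is done.

Besides the shell and the picture viewer there is one more tool, called after "Call:" as name(argument=value, ...) on one line, values as JSON. send_rows: Moves the arm, as the interface text tells. Its arguments: {"type":"object","properties":{"commands":{"type":"string"},"hand":{"type":"number"},"force":{"type":"number"}},"required":["commands"]}

```bash
mkdir -p pics
python3 - <<'E'
from plant import *
import cv2,numpy as np
ims=[]
for n in("scene","side"):
    p,d=snapshot(n); np.save(f"pics/{n}_d.npy",d); cv2.imwrite(f"pics/{n}0.png",p[:,:,::-1])
    print(n,camera_info(n))
    for t in("case_box","treadle_pad","tray","nest_middle","nest_left","nest_right","box_lid","stone_cast","spectacles","denture_1","tooth_card_1","wax_carver_1"):
        for f in(tip_of,search_frame):
            try: print(n,t,f.__name__,[(np.round(r["point"]).tolist(),round(r["p"],2)) for r in f(t,n)][:3])
            except Exception as e: print(t,f.__name__,e)
print(telemetry.observe())
E
```

```text
scene {'K': array([[458.6115722 ,   0.        , 247.51499001],
       [  0.        , 458.6115722 , 189.45375736],
       [  0.        ,   0.        ,   1.        ]]), 'position': array([-194.99290025, -478.04920875, 1085.61529662]), 'orientation': array([[ 0.51596848,  0.66618256, -0.53849543],
       [-0.8565021 ,  0.39135431, -0.33652036],
       [-0.01344148,  0.63485636,  0.77251325]])}
scene case_box call [([550.0, 59.0, 5.0], 0.94)]
scene case_box call [([519.0, 39.0, 65.0], 0.93)]
scene treadle_pad call [([426.0, 53.0, 66.0], 0.83), ([553.0, 58.0, 1.0], 0.51)]
scene treadle_pad call [([429.0, 35.0, 63.0], 0.92)]
scene tray call [([503.0, -306.0, -1.0], 0.92)]
scene tray call [([500.0, -305.0, 1.0], 0.63)]
scene nest_middle call []
scene nest_middle call [([520.0, 40.0, 66.0], 0.7)]
scene nest_left call []
scene nest_left call [([517.0, 41.0, 64.0], 0.67)]
scene nest_right call []
scene nest_right call [([521.0, 40.0, 65.0], 0.62), ([430.0, 34.0, 60.0], 0.17)]
box_lid call it knows: case, case_box, denture, nest_left, nest_middle, nest_right, spectacles, stone_cast, tooth_card,
[... 2607 characters left out ...]
81e+00, -3.32906549e-02]), 'qd': array([-0.00025869,  0.00274475, -0.00037349, -0.00134222, -0.00036667,
       -0.00100308]), 'joint_efforts': array([ 1.97274298e-04, -7.63674259e+01, -4.34736443e+01,  6.51464495e-02,
        3.89300846e-02, -6.32752585e-05]), 'eef_pos': array([7.00010525e+02, 1.12751614e-02, 2.92243871e+02]), 'eef_rot': array([[-2.40586425e-05,  1.00000000e+00, -3.70886116e-08],
       [ 1.00000000e+00,  2.40586421e-05, -9.90348628e-06],
       [-9.90348538e-06, -3.73268760e-08, -1.00000000e+00]]), 'contact_force': array([-0.80023738,  0.57980962, -0.11659944]), 'ft_torque': array([-0.00505131,  0.00294036,  0.0059482 ]), 'finger_force': 0.0, 'opening': 1.0008037427805807}
```

```bash
cat > h.py <<'E'
import numpy as np,cv2
from plant import *
def cloud(n,d):
    c=camera_info(n);K=c["K"];v,u=np.mgrid[:d.shape[0],:d.shape[1]]
    P=np.stack([(u-K[0,2])/K[0,0]*d,-(v-K[1,2])/K[1,1]*d,-d],-1)
    if "mount" in c:
        s=telemetry.observe();M=np.array(c["mount"]);P=P@M[:3,:3].T+M[:3,3]
        return P@np.array(s["eef_rot"]).T+s["eef_pos"]
    return P@np.array(c["orientation"]).T+c["position"]
E
python3 - <<'E'
from h import *
for n in("scene","side"):
    d=np.load(f"pics/{n}_d.npy");P=cloud(n,d)[d>0]
    for lo,hi,x0,x1,y0,y1 in((52,75,455,660,-120,240),(50,75,395,452,-20,130),(-2,30,380,620,-400,-210)):
        m=(P[:,2]>lo)&(P[:,2]<hi)&(P[:,0]>x0)&(P[:,0]<x1)&(P[:,1]>y0)&(P[:,1]<y1)
        if lo<0: m&=P[:,2]>14
        Q=P[m];print(n,m.sum(),cv2.minAreaRect(Q[:,:2].astype(np.float32)),np.percentile(Q,[1,50,99],axis=0).round().tolist())
E
```

```text
scene 4993 ((549.1558837890625, 54.55262756347656), (193.80311584472656, 334.3700256347656), 0.9964070916175842) [[458.0, -99.0, 54.0], [544.0, 46.0, 63.0], [642.0, 210.0, 68.0]]
scene 566 ((425.7958068847656, 54.78997039794922), (48.608150482177734, 149.4532928466797), 1.8296712636947632) [[403.0, -16.0, 54.0], [426.0, 49.0, 65.0], [450.0, 125.0, 71.0]]
scene 578 ((500.0922546386719, -309.9891357421875), (156.78443908691406, 207.77401733398438), 83.02506256103516) [[391.0, -396.0, 14.0], [497.0, -312.0, 20.0], [608.0, -225.0, 25.0]]
side 1867 ((546.0015869140625, 57.51435852050781), (195.07440185546875, 346.11358642578125), 2.2848918437957764) [[460.0, -101.0, 53.0], [550.0, 22.0, 64.0], [641.0, 214.0, 68.0]]
side 174 ((424.6802978515625, 56.152557373046875), (47.84712219238281, 147.53622436523438), 2.232837200164795) [[401.0, -13.0, 59.0], [426.0, 43.0, 66.0], [450.0, 121.0, 70.0]]
side 407 ((498.05999755859375, -309.5705261230469), (160.22683715820312, 206.6434783935547), 83.11585998535156) [[394.0, -391.0, 14.0], [485.0, -286.0, 20.0], [605.0, -224.0, 23.0]]
```

View pics/scene0.png

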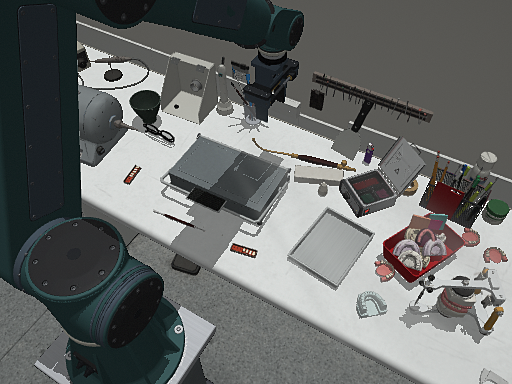

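View pics/side0.png

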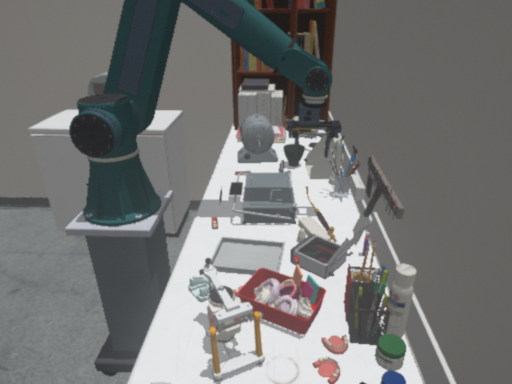

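```bash
python3 -c "
from plant import *
c=camera_info('wrist');print(c); print(telemetry.observe()['time_s'])"
```

```text
{'K': array([[308.72948148,   0.        , 257.06128915],
       [  0.        , 308.72948148, 200.08837995],
       [  0.        ,   0.        ,   1.        ]]), 'mount': array([[ 7.29983287e-04,  9.70788269e-01,  2.39936666e-01,
         6.77563799e+01],
       [ 9.99999694e-01, -7.75763114e-04,  9.63532033e-05,
        -6.83571496e-01],
       [ 2.79672574e-04,  2.39936522e-01, -9.70788539e-01,
        -9.13546508e+01],
       [ 0.00000000e+00,  0.00000000e+00,  0.00000000e+00,
         1.00000000e+00]])}
2.4
```

Call:
send_rows(commands="-3 1 0 0 0 4;-6 2 0 0 0 8;-9 3 0 0 0 12;-11 3.6 -2 0 0 15.3;-11.4 3.6 -4 0 0 15.3;-11.4 3.6 -4.9 0 0 15.3;-11.4 3.6 -4.9 0 0 15.3;-11.4 3.6 -4.9 0 0 15.3;-11.4 3.6 -4.9 0 0 15.3;-11.4 3.6 -4.9 0 0 15.3", hand=0, force=20)

```text
time_s: 3.65
eef_pos: [415.2, 90.0, 169.9]
eef_rot: [[-1.0, -0.031, 0.0], [-0.031, 1.0, 0.0], [-0.0, 0.0, -1.0]]
contact_force: [-0.0, 0.1, 0.9]
opening: 0.007
finger_force: 0.0
```

Call:
send_rows(commands="0 0 -0.6 0 0 0;0 0 -1 0 0 0;0 0 -1.2 0 0 0;0 0 -1.4 0 0 0;0 0 -1.6 0 0 0;0 0 -1.8 0 0 0;0 0 -2 0 0 0;0 0 -2.15 0 0 0;0 0 -2.3 0 0 0;0 0 -2.4 0 0 0;0 0 -2.4 0 0 0")

```text
time_s: 5.03
eef_pos: [415.5, 90.1, 110.3]
eef_rot: [[-1.0, -0.031, 0.0], [-0.031, 1.0, 0.0], [-0.0, 0.0, -1.0]]
contact_force: [-8.2, -1.7, 26.7]
opening: 0.005
finger_force: 13.8
```

Call:
send_rows(commands="0 0 -0.04 0 0 0;0 0 -0.08 0 0 0;0 0 -0.08 0 0 0;0 0 -0.08 0 0 0")

```text
time_s: 5.52
eef_pos: [415.7, 90.1, 109.6]
eef_rot: [[-1.0, -0.031, 0.0], [-0.031, 1.0, 0.0], [-0.0, -0.0, -1.0]]
contact_force: [-20.6, -2.6, 68.8]
opening: 0.003
finger_force: 36.0
```

Run:
```python
from h import *
p,d=snapshot("scene");cv2.imwrite("pics/scene1.png",p[:,:,::-1]);print(telemetry.observe()["contact_force"])
```

```text
[-19.91189345  -3.73846948  67.67953637]
```

View pics/scene1.png

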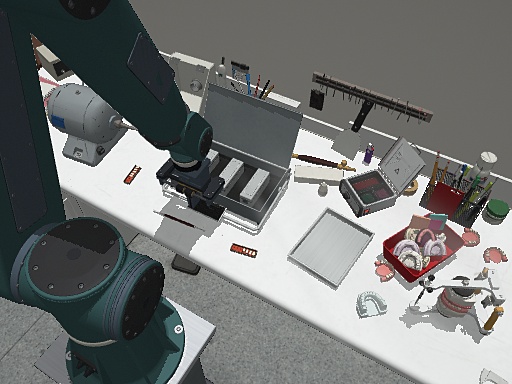

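Call:
send_rows(commands="0 0 1 0 0 0;0 0 3 0 0 0;0 0 5 0 0 0;2 -0.5 6 0 0 0;4 -1 6 0 0 0;5 -1.3 6 0 0 0;5 -1.3 6 0 0 0;5 -1.3 6 0 0 0", hand=91)

```text
time_s: 6.58
eef_pos: [539.3, 57.6, 257.3]
eef_rot: [[-1.0, -0.031, -0.001], [-0.031, 1.0, -0.0], [0.001, 0.0, -1.0]]
contact_force: [-0.5, 0.2, -0.5]
opening: 0.852
finger_force: 0.0
```

Run:
```python
from h import *
p,d=snapshot("wrist");cv2.imwrite("pics/wrist1.png",p[:,:,::-1]);np.save("pics/w1.npy",cloud("wrist",d)*(d>0)[...,None])
for t in("nest_left","nest_middle","nest_right","case_a","case_box"):
    print(t,[(np.round(r["point"]).tolist(),round(r["p"],2)) for r in tip_of(t,"wrist")][:4])
print(telemetry.observe()["time_s"])
P=np.load("pics/w1.npy").reshape(-1,3)
for k in(-1,0,1):
    m=(abs(P[:,2]-54)<7)&(abs(P[:,0]-550)<75)&(abs(P[:,1]-57-90*k)<35)
    Q=P[m].astype(np.float32);print(m.sum(),cv2.minAreaRect(Q[:,:2]),np.median(Q,0),np.percentile(Q,[2,98],axis=0).round().tolist())
```

```text
nest_left []
nest_middle []
nest_right []
case_a [([547.0, 58.0, 6.0], 0.65), ([557.0, -34.0, 13.0], 0.6), ([542.0, 146.0, 9.0], 0.56)]
case_box []
6.875Traceback (most recent call last):
  File "<stdin>", line 9, in <module>
cv2.error: OpenCV(4.12.0) /io/opencv/modules/imgproc/src/convhull.cpp:143: error: (-215:Assertion failed) total >= 0 && (depth == CV_32F || depth == CV_32S) in function 'convexHull'
```

View pics/wrist1.png

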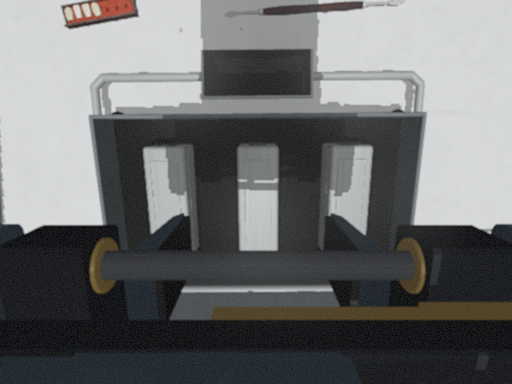

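Run:
```python
from h import *
P=np.load("pics/w1.npy")
for (u,v) in((168,195),(258,215),(347,215),(258,165),(60,300),(258,70),(30,150)): print(u,v,P[v,u].round())
for k in(-1,0,1):
    Q=P.reshape(-1,3);m=(abs(Q[:,2]-54)<10)&(abs(Q[:,0]-550)<75)&(abs(Q[:,1]-57-90*k)<35)
    Q=Q[m].astype(np.float32);print(len(Q))
    if len(Q): print(cv2.minAreaRect(Q[:,:2]),np.median(Q,0),np.percentile(Q,[2,98],axis=0).round().tolist())
```

```text
168 195 [542. -29.  54.]
258 215 [559.  60.  54.]
347 215 [556. 148.  54.]
258 165 [509.  58.  54.]
60 300 [515.   9. 281.]
258 70 [421.  55.  30.]
30 150 [ 508. -197.   -1.]
3142Traceback (most recent call last):
  File "<stdin>", line 7, in <module>
cv2.error: OpenCV(4.12.0) /io/opencv/modules/imgproc/src/convhull.cpp:143: error: (-215:Assertion failed) total >= 0 && (depth == CV_32F || depth == CV_32S) in function 'convexHull'
```

Run:
```python
from h import *
P=np.load("pics/w1.npy").reshape(-1,3)
for k in(-1,0,1):
    m=(abs(P[:,2]-54)<3)&(abs(P[:,0]-550)<75)&(abs(P[:,1]-57-90*k)<35)
    Q=P[m];print(len(Q),cv2.minAreaRect(Q[:,:2].astype(np.float32).copy()),np.percentile(Q,[1,50,99],axis=0).round(1).tolist())
    # axis fit: per-x midline of y, front edge
    xs=np.arange(500,560,4);mid=[(np.percentile(Q[abs(Q[:,0]-x)<3,1],2)+np.percentile(Q[abs(Q[:,0]-x)<3,1],98))/2 for x in xs]
    print(np.polyfit(xs-550,mid,1))
```

```text
2930 ((538.1600341796875, -30.37235450744629), (85.8772201538086, 39.57025909423828), 2.1579620838165283) [[496.2, -49.8, 51.2], [530.3, -31.6, 53.3], [575.9, -11.6, 55.1]]
[  0.03517916 -29.92848139]
4079 ((544.4483642578125, 59.54790496826172), (106.07657623291016, 39.68052291870117), 2.343672037124634) [[492.8, 39.9, 51.3], [541.2, 59.6, 53.4], [595.9, 79.3, 55.1]]
[4.24883796e-02 5.97773876e+01]
3031 ((533.0655517578125, 148.86126708984375), (89.28010559082031, 39.65771484375), 2.26889705657959) [[489.0, 129.0, 51.2], [524.3, 149.6, 53.4], [570.6, 168.4, 55.2]]
[4.32100026e-02 1.49529865e+02]
```

Call:
send_rows(commands="0.48 0.08 -2 0 0 0.07;0.48 0.08 -4 0 0 0.07;0.48 0.08 -5.4 0 0 0.07;0.48 0.08 -6.36 0 0 0.07;0.48 0.08 -6.36 0 0 0.07")

```text
time_s: 7.5
eef_pos: [551.0, 59.5, 97.5]
eef_rot: [[-0.999, -0.039, -0.003], [-0.039, 0.999, -0.0], [0.003, -0.0, -1.0]]
contact_force: [-0.1, -0.3, -0.1]
opening: 0.997
finger_force: 0.0
```

Call:
send_rows(commands="0 0 0 0 0 0;0 0 0 0 0 0;0 0 0 0 0 0;0 0 0 0 0 0;0 0 0 0 0 0;0 0 0 0 0 0", hand=30, force=35)

```text
time_s: 8.25
eef_pos: [552.1, 59.5, 98.8]
eef_rot: [[-0.999, -0.039, 0.0], [-0.039, 0.999, -0.0], [-0.0, -0.0, -1.0]]
contact_force: [-1.0, 0.2, 2.9]
opening: 0.438
finger_force: 35.0
```

Call:
send_rows(commands="0 0 0.5 0 0 0;0 0 1.5 0 0 0;0 0 3 0 0 0;0 0 4.8 0 0 0;0 0 4.8 0 1.7 0;0 0 4.8 0 3.4 0;0 0 4.8 0 4 0;0 0 4.8 0 4 0;0 0 4.8 0 4 0;0 0 4.8 0 4 0;0 0 4.8 0 2 0;0 0 4.8 0 0.5 0;0 0 4.8 0 0 0;0 0 4.8 0 0 0;0 0 4.8 0 0 0;0 0 4.8 0 0 0")

```text
time_s: 10.25
eef_pos: [552.3, 59.5, 218.7]
eef_rot: [[-0.999, -0.039, -0.001], [-0.039, 0.999, -0.0], [0.001, 0.0, -1.0]]
contact_force: [-0.6, 0.1, -3.7]
opening: 0.436
finger_force: 35.0
```

```bash
cat > t.py <<'E'
from plant import *
s=telemetry.observe();print(s["time_s"],s["ft_torque"].round(4),s["contact_force"].round(2),s["eef_pos"].round(1),s["qd"].round(3).max(),s["opening"])
E
python3 t.py
```

```text
10.25 [ 0.1905 -0.0479 -0.0179] [-0.6   0.15 -3.65] [552.3  59.5 218.7] 0.001 0.4363545307068335
```

Call:
send_rows(commands="-0.4 0 0 0 -1.7 0;-0.8 0 0 0 -3.4 0;-0.8 0 0 0 -4 0;-0.8 0 0 0 -4 0;-0.8 0 0 0 -4 0;-0.8 0 0 0 -4 0;-0.4 0 0 0 -2 0;0 0 0 0 -0.5 0;0 0 0 0 0 0;0 0 0 0 0 0;0 0 0 0 0 0;0 0 0 0 0 0")

```text
time_s: 11.75
eef_pos: [551.7, 59.5, 218.7]
eef_rot: [[-0.999, -0.039, 0.001], [-0.039, 0.999, 0.0], [-0.001, -0.0, -1.0]]
contact_force: [-0.5, -0.1, -3.9]
opening: 0.435
finger_force: 35.0
```

```bash
python3 t.py
```

```text
11.75 [ 0.151  -0.0256 -0.0033] [-0.45 -0.13 -3.92] [551.7  59.5 218.7] 0.006 0.4349203817952662
```

Call:
send_rows(commands="0 0 -1.5 0 0 0;0 0 -3 0 0 0;0 0 -4 0 0 0;0 0 -4.4 0 0 0;0 0 -4.6 0 0 0;0 0 -4.7 0 0 0;0 0 -4.78 0 0 0;0 0 -4.78 0 0 0")

```text
time_s: 12.75
eef_pos: [552.2, 59.5, 99.6]
eef_rot: [[-0.999, -0.039, 0.001], [-0.039, 0.999, 0.0], [-0.001, -0.0, -1.0]]
contact_force: [-0.6, -0.2, -4.3]
opening: 0.438
finger_force: 35.0
```

Call:
send_rows(commands="0 0 0 0 0 0;0 0 0 0 0 0;0 0 0 0 0 0;0 0 0 0 0 0;0 0 1 0 0 0;0 0 2.5 0 0 0;0.07 -1.8 2.5 0 0 0;0.14 -3.58 2.5 0 0 0;0.14 -3.58 2.5 0 0 0;0.14 -3.58 1.5 0 0 0;0.14 -3.58 0.4 0 0 0;0.14 -3.58 -0.02 0 0 0;0.14 -3.58 -0.02 0 0 0", hand=91)

```text
time_s: 14.38
eef_pos: [555.3, -29.6, 98.4]
eef_rot: [[-0.999, -0.039, -0.001], [-0.039, 0.999, 0.0], [0.001, 0.0, -1.0]]
contact_force: [-0.6, -0.6, -0.6]
opening: 1.002
finger_force: 0.0
```

Call:
send_rows(commands="0 0 0 0 0 0;0 0 0 0 0 0;0 0 0 0 0 0;0 0 0 0 0 0;0 0 0 0 0 0", hand=30)

```text
time_s: 15.0
eef_pos: [555.6, -30.0, 98.8]
eef_rot: [[-0.999, -0.039, 0.0], [-0.039, 0.999, -0.0], [-0.0, -0.0, -1.0]]
contact_force: [-0.1, 0.6, 0.1]
opening: 0.48
finger_force: 0.0
```

Call:
send_rows(commands="0 0 0.5 0 0 0;0 0 1.5 0 0 0;0 0 3 0 0 0;0 0 4.8 0 0 0;0 0 4.8 0 1.7 0;0 0 4.8 0 3.4 0;0 0 4.8 0 4 0;0 0 4.8 0 4 0;0 0 4.8 0 4 0;0 0 4.8 0 4 0;0 0 4.8 0 2 0;0 0 4.8 0 0.5 0;0 0 4.8 0 0 0;0 0 4.8 0 0 0;0 0 4.8 0 0 0;0 0 4.8 0 0 0")

```text
time_s: 17.0
eef_pos: [555.7, -30.0, 218.7]
eef_rot: [[-0.999, -0.039, -0.001], [-0.039, 0.999, -0.0], [0.001, 0.0, -1.0]]
contact_force: [0.3, -0.2, -4.9]
opening: 0.438
finger_force: 35.0
```

```bash
python3 t.py
```

```text
17.0 [ 0.1259 -0.0695 -0.0244] [ 0.29 -0.18 -4.91] [555.7 -30.  218.7] 0.003 0.43836608527171045
```

Call:
send_rows(commands="-0.4 0 0 0 -1.7 0;-0.8 0 0 0 -3.4 0;-0.8 0 0 0 -4 0;-0.8 0 0 0 -4 0;-0.8 0 0 0 -4 0;-0.8 0 0 0 -4 0;-0.4 0 0 0 -2 0;0 0 0 0 -0.5 0;0 0 0 0 0 0;0 0 0 0 0 0;0 0 0 0 0 0;0 0 0 0 0 0")

```text
time_s: 18.5
eef_pos: [555.1, -30.0, 218.7]
eef_rot: [[-0.999, -0.039, 0.0], [-0.039, 0.999, 0.0], [-0.0, -0.0, -1.0]]
contact_force: [-0.4, -0.0, -4.5]
opening: 0.435
finger_force: 35.0
```

```bash
python3 t.py
```

```text
18.5 [ 0.0785 -0.0024  0.0032] [-0.39 -0.   -4.49] [555.1 -30.  218.7] 0.002 0.4348277831711184
```

```bash
cat > t.py <<'E'
from plant import *
import numpy as np
T=[]
for i in range(8):
    snapshot("side");s=telemetry.observe();T.append(np.r_[s["ft_torque"],s["contact_force"]])
T=np.array(T);print(s["time_s"],T.mean(0).round(3),T.std(0).round(3),s["opening"])
E
python3 t.py
```

```text
18.9 [ 0.122 -0.045 -0.012  0.195 -0.095 -4.006] [0.033 0.021 0.024 0.48  0.308 0.283] 0.43656337405591106
```

Call:
send_rows(commands="0 0 0 0 1.7 0;0 0 0 0 3.4 0;0 0 0 0 4 0;0 0 0 0 4 0;0 0 0 0 4 0;0 0 0 0 4 0;0 0 0 0 2 0;0 0 0 0 0.5 0;0 0 0 0 0 0;0 0 0 0 0 0;0 0 0 0 0 0;0 0 0 0 0 0")

```text
time_s: 20.4
eef_pos: [555.8, -30.0, 218.7]
eef_rot: [[-0.999, -0.039, -0.001], [-0.039, 0.999, -0.0], [0.001, 0.0, -1.0]]
contact_force: [0.4, 0.6, -4.2]
opening: 0.438
finger_force: 35.0
```

```bash
python3 t.py
```

```text
20.8 [ 1.330e-01 -3.200e-02 -2.000e-03 -2.290e-01 -1.740e-01 -4.033e+00] [0.015 0.02  0.022 0.65  0.484 0.303] 0.4381790481988492
```

Call:
send_rows(commands="0 0 -1.5 0 0 0;0 0 -3 0 0 0;0 0 -4 0 0 0;0 0 -4.2 0 0 0;0 0 -4.3 0 0 0;0 0 -4.4 0 0 0;0 0 -4.4 0 0 0", force=15)

```text
time_s: 21.68
eef_pos: [555.8, -30.0, 109.3]
eef_rot: [[-0.999, -0.039, 0.001], [-0.039, 0.999, -0.0], [-0.001, -0.0, -1.0]]
contact_force: [-0.1, 0.6, -3.9]
opening: 0.44
finger_force: 15.0
```

Call:
send_rows(commands="0 0 -0.08 0 0 0;0 0 -0.16 0 0 0;0 0 -0.24 0 0 0;0 0 -0.32 0 0 0;0 0 -0.38 0 0 0;0 0 -0.38 0 0 0")

```text
time_s: 22.42
eef_pos: [556.4, -29.9, 100.2]
eef_rot: [[-0.999, -0.039, 0.002], [-0.039, 0.999, 0.0], [-0.002, -0.0, -1.0]]
contact_force: [-3.5, 2.5, 14.1]
opening: 0.438
finger_force: 15.0
```

Call:
send_rows(commands="0 0 0 0 0 0;0 0 0 0 0 0;0 0 0 0 0 0;0 0 0 0 0 0;0 0 1 0 0 0;0 0 3 0 0 0;0 2 5 0 0 0;0 4 6.4 0 0 0;-0.28 6 6.4 0 0 0;-0.28 7.18 6.4 0 0 0;-0.28 7.18 6.4 0 0 0;-0.28 7.18 6.4 0 0 0", hand=91)

```text
time_s: 23.92
eef_pos: [548.4, 149.0, 259.0]
eef_rot: [[-0.999, -0.039, -0.001], [-0.039, 0.999, -0.0], [0.001, -0.0, -1.0]]
contact_force: [0.4, 0.2, 0.1]
opening: 0.997
finger_force: 0.0
```

```bash
cat > c.py <<'E'
from h import *
p,d=snapshot("wrist");cv2.imwrite("pics/wlast.png",p[:,:,::-1]);P=cloud("wrist",d)[d>0]
s=telemetry.observe();print(s["time_s"],s["eef_pos"].round(1))
for k in(-1,0,1):
    m=(abs(P[:,2]-54)<8)&(abs(P[:,0]-550)<75)&(abs(P[:,1]-59.5-90*k)<30)
    Q=P[m]
    if len(Q)<200: print(k,"none");continue
    A=np.c_[Q[:,:2]-[550,59.5+90*k],np.ones(len(Q))];f=np.linalg.lstsq(A,Q[:,2],rcond=None)[0]
    print(k,len(Q),cv2.minAreaRect(Q[:,:2].astype(np.float32).copy()),f.round(3),np.percentile(Q,[1,50,99],axis=0).round(1).tolist())
E
python3 c.py
```

```text
23.975 [548.5 148.7 259. ]
-1 4166 ((554.6959228515625, -28.840757369995117), (119.51960754394531, 41.91650390625), 1.630557894706726) [ 3.0000e-03 -4.8000e-02  5.2982e+01] [[496.3, -48.7, 46.6], [541.0, -25.9, 53.1], [608.0, -7.5, 55.0]]
0 3870 ((551.3966064453125, 60.485633850097656), (119.63269805908203, 40.403350830078125), 2.595780611038208) [ 2.0000e-03 -3.0000e-02  5.3066e+01] [[492.7, 40.4, 47.5], [535.7, 62.9, 53.2], [606.4, 81.5, 54.9]]
1 4670 ((547.4276123046875, 149.36660766601562), (118.76964569091797, 40.056922912597656), 2.2332234382629395) [-0.0000e+00  3.0000e-03  5.3129e+01] [[489.5, 129.0, 50.5], [543.1, 149.2, 53.2], [605.1, 169.5, 55.0]]
```

Call:
send_rows(commands="0 0 -2 0 0 0;0 0 -4 0 0 0;0 0 -5.4 0 0 0;0 0 -6.4 0 0 0;0 0 -6.4 0 0 0")

```text
time_s: 24.6
eef_pos: [547.6, 148.3, 97.7]
eef_rot: [[-0.999, -0.037, -0.003], [-0.037, 0.999, -0.001], [0.003, -0.001, -1.0]]
contact_force: [0.3, -0.2, 0.7]
opening: 0.994
finger_force: 0.0
```

Call:
send_rows(commands="0 0 0 0 0 0;0 0 0 0 0 0;0 0 0 0 0 0;0 0 0 0 0 0;0 0 0 0 0 0;0 0 0 0 0 0;0 0 0 0 0 0", hand=30, force=40)

```text
time_s: 25.48
eef_pos: [548.5, 149.5, 99.3]
eef_rot: [[-0.999, -0.039, -0.0], [-0.039, 0.999, -0.0], [0.0, -0.0, -1.0]]
contact_force: [-2.1, -0.7, 4.6]
opening: 0.436
finger_force: 40.0
```

Call:
send_rows(commands="0 0 0.5 0 0 0;0 0 1.5 0 0 0;0 0 3 0 0 0;0 0 4.8 0 0 0;0 0 4.8 0 1.7 0;0 0 4.8 0 3.4 0;0 0 4.8 0 4 0;0 0 4.8 0 4 0;0 0 4.8 0 4 0;0 0 4.8 0 4 0;0 0 4.8 0 2 0;0 0 4.8 0 0.5 0;0 0 4.8 0 0 0;0 0 4.8 0 0 0;0 0 4.8 0 0 0;0 0 4.8 0 0 0")

```text
time_s: 27.48
eef_pos: [548.8, 149.5, 219.2]
eef_rot: [[-0.999, -0.039, -0.001], [-0.039, 0.999, -0.0], [0.001, -0.0, -1.0]]
contact_force: [-0.7, 0.8, -2.7]
opening: 0.434
finger_force: 40.0
```

```bash
python3 t.py
```

```text
27.875 [ 0.115  0.029  0.025 -0.024  0.099 -3.503] [0.027 0.019 0.023 0.344 0.436 0.364] 0.43604479132110024
```

Call:
send_rows(commands="-0.4 0 0 0 -1.7 0;-0.8 0 0 0 -3.4 0;-0.8 0 0 0 -4 0;-0.8 0 0 0 -4 0;-0.8 0 0 0 -4 0;-0.8 0 0 0 -4 0;-0.4 0 0 0 -2 0;0 0 0 0 -0.5 0;0 0 0 0 0 0;0 0 0 0 0 0;0 0 0 0 0 0;0 0 0 0 0 0")

```text
time_s: 29.38
eef_pos: [548.2, 149.5, 219.2]
eef_rot: [[-0.999, -0.039, 0.001], [-0.039, 0.999, 0.0], [-0.001, -0.0, -1.0]]
contact_force: [-0.4, -0.4, -4.4]
opening: 0.44
finger_force: 40.0
```

```bash
python3 t.py
```

```text
29.775 [ 0.112 -0.104  0.005  0.05   0.246 -3.53 ] [0.02  0.028 0.033 0.356 0.323 0.184] 0.4346337924600392
```

Call:
send_rows(commands="0 -0.6 0 0 0 0;-0.2 -1.8 0 0 0 0;-0.4 -3.2 0 0 0 0;-0.6 -4.8 0 0 0 0;-0.8 -6.4 0 0 0 0;-1 -8 0 0 0 0;-1.2 -9.6 0 0 0 0;-1.4 -11.2 0 0 0 0;-1.6 -12.8 0 0 0 0;-1.7 -14.4 0 0 0 0;-1.8 -15.8 0 0 0 0;-1.9 -17 0 0 0 0;-1.9 -17.8 -0.3 0 0 0;-1.9 -18.2 -0.8 0 0 0;-1.9 -18.3 -1.3 0 0 0;-1.9 -18.3 -1.7 0 0 0;-1.9 -18.3 -1.9 0 0 0;-1.9 -18.3 -1.9 0 0 0;-1.9 -18.3 -1.9 0 0 0;-1.9 -18.3 -1.9 0 0 0")

```text
time_s: 32.28
eef_pos: [501.2, -308.1, 172.2]
eef_rot: [[-0.999, -0.039, 0.001], [-0.039, 0.999, -0.0], [-0.001, -0.0, -1.0]]
contact_force: [-1.0, -0.1, -2.8]
opening: 0.437
finger_force: 40.0
```

Run:
```python
from h import *
p,d=snapshot("scene");cv2.imwrite("pics/scene2.png",p[:,:,::-1]);P=cloud("scene",d)[d>0]
for k in(-1,0):
    m=(abs(P[:,2]-54)<8)&(abs(P[:,0]-550)<75)&(abs(P[:,1]-59.5-90*k)<28);Q=P[m]
    print(k,len(Q),np.percentile(Q,[1,50,99],axis=0).round(1).tolist() if len(Q) else 0)
for t in("case_a","tray"): print(t,[(np.round(r["point"]).tolist(),round(r["p"],2)) for r in tip_of(t,"scene")])
s=telemetry.observe();print(s)
```

```text
-1 455 [[495.9, -53.7, 46.6], [550.9, -34.3, 53.6], [614.0, -12.6, 58.9]]
0 435 [[492.5, 35.6, 46.6], [548.3, 55.0, 53.3], [610.7, 77.0, 58.8]]
case_a [([500.0, -307.0, 83.0], 0.89), ([554.0, -33.0, 10.0], 0.88), ([553.0, 62.0, 8.0], 0.64)]
tray [([502.0, -306.0, -0.0], 0.91), ([358.0, 107.0, -1.0], 0.19)]
{'time_s': 32.425, 'q': array([-5.90817518e-01,  3.77933612e-01,  2.00709165e+00, -2.30744954e-05,
        7.56076756e-01, -2.20030843e+00]), 'qd': array([-0.00102981,  0.00038329,  0.00154114, -0.00136556, -0.00098804,
       -0.00070806]), 'joint_efforts': array([ 4.70803399e-02, -6.85794783e+01, -3.50226617e+01, -8.00133753e-02,
        9.64723667e-02,  4.19921344e-04]), 'eef_pos': array([ 501.10999695, -308.06242919,  171.99542277]), 'eef_rot': array([[-9.99250731e-01, -3.87016368e-02,  3.98650820e-04],
       [-3.87017524e-02,  9.99250765e-01, -2.86453246e-04],
       [-3.87265927e-04, -3.01667101e-04, -9.99999880e-01]]), 'contact_force': array([-0.29033603,  0.07826279, -3.1215845 ]), 'ft_torque': array([ 0.09251457, -0.15291639, -0.03192147]), 'finger_force': 40.000064224004745, 'opening': 0.437521153491322}
```

View pics/scene2.png

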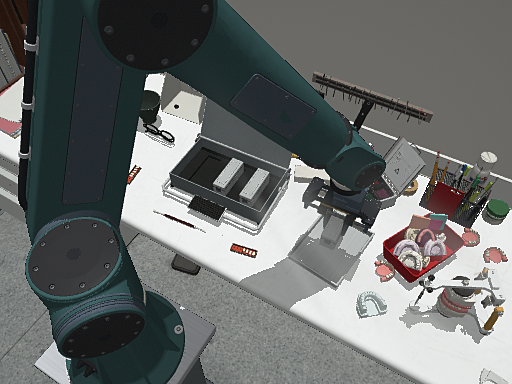

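The picture shows the lid open, the two silent cases lying in the middle and right nests at about (228,172) and (254,182), and the rattling case held level over the tray at about (345,230). I'm handing the job in.

```bash
python3 -c "
from plant import *
print(job_done())"
```

```text
the job is handed in; nothing more can be done
None
```

I've handed the job in: the case from the left nest rattled and is held level about 80 mm above the middle of the tray, with the two silent cases back in the middle and right nests and the lid open; no verdict came back.

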